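# Open the slide lockbox with its three-dial code

## Robot

A 7-joint arm with a two-finger parallel gripper is mounted at the origin on a cart in front of the work surface, level with it; the furniture and walls round the work are solid. World frame = base frame: x ahead of the robot, y to its left, z up, the work surface at z = 0. Lengths are in m, angles in rad, forces in N, time in s.
With the tool pointing down it reaches from about 0.35 to 0.9 m from the base axis. Payload 8.1 kg.
Tool frame: the origin (TCP) lies between the finger pads; the fingertips stand 19 mm ahead of it and the grasp point (between the pads) is the TCP; z points along the fingers, y is the direction in which the jaws open and shut (so a half turn about z gives the same grasp; the last joint's range is limited). The gripper opens to 85 mm and grips with 20 to 120 N. Pads are 22 mm wide; open, the fingers measure 114 mm over their backs; the gripper's body (76 mm by 85 mm) begins 54 mm behind the grasp point. The pads swing forward as they close: fully open they stand 13 mm farther back than shut.
Start: joints at [-1.325, 0.434, 0.025, 1.573, -0.012, 1.134, -0.075], TCP at [0.214, 0.587, 0.25] pointing down, gripper open.
Joint ranges: [-2.62, 2.62], [-0.44, 2.09], [-1.27, 1.32], [0.08, 2.57], [-1.32, 4.46], [0.12, 2], [-2.74, 2.74]. Speed limits (rad/s): [2.22, 2.22, 3.01, 3.01, 3.14, 3.14, 3.14].

## Interface

Orientations are given as a rotation vector (axis times angle).
In Python, from workcell import observe, cams, workorder gives the robot as it stands.
- The arm moves only by the tool carry_out, never from a script. Its argument "series" is a list of rows, each an object of numbers: "x", "y", "z": the shift along the tool's x, y, z in mm; "ax", "ay", "az": the turn, a rotation vector about the tool's x, y, z in degrees. A call has 1 to 12 rows; each row is the pose to reach, as a shift and turn from the pose commanded when the call began, along the tool's axes at that moment; what a row does not reach only later rows make up. A row lasts 1/12 s, in which the tool goes at most 41.7 mm and 7.16 degrees, less where a joint would pass 70% of its speed; a pose out of reach is approached as far as the arm can. A call with a gripper value outside its range is refused whole. "jaw" is the gripper's target within -1 to 1 (shut at 1, half-way at 0, fully open at -1), set as the call begins (left out, the last holds). The fingers move at their own pace and stop on an object; the grip force is fixed at half the most. Time passes only in rows, so rows that repeat a pose let the fingers close. It gives the time, the measured TCP pose, the force and the opening at its end, in the units of the state.
- observe(): the state, without advancing time (a new reading comes with each control period).
- cams.camera(name): name is "scene" or "top"; returns a dict with "image" (480x640x3 uint8, red, green, blue), "depth" (480x640 float32, m along the optical axis (not along the pixel's ray), 0 where there is no reading), "fx", "fy", "cx", "cy" (pixels), "camera_from_world" (4x4, takes a point from world to camera coordinates). Camera axes: x right, y down, z forward; pixel columns grow to the right and rows downward; lengths in m; the calibration is good to about 2 mm. A picture is of the moment at which its call begins.
- workorder.hand_in(): hands the job in, once; it reports no verdict.
The state is a dict: "time": time; "joint_pos": joint angles; "dq": joint speeds; "effort": joint torques, N m; "position": TCP position; "tool_rot": TCP orientation; "force": force on the tool from outside, world axes, zero at the start; "ft_torque": the same for the moment, N m; "opening": finger opening in m.
Only numpy, scipy, OpenCV 4.12 (cv2) and the standard library are available. Lean on these libraries where they do the work, as an engineer would, in place of code of your own. Each camera call takes 0.05 s, during which the arm holds its last target.

## Task

Open the lockbox: set its code by turning the left dial to 10 o'clock, the right dial to 1 o'clock and the front dial to 4 o'clock, then lift the freed lid off by its handle and lay it flat, handle up, in the middle of the dark mat. Set the lid down rather than dropping it, leave the dials on the code, and do not knock the beaker, tape roll or scissors about.

Things in the scene. Friction and masses are not known exactly. Their poses are not given: they have to be found in the camera images.
- lockbox: Grey steel box fixed to the bench, 55 mm high. Origin on the bench under the lid's centre; box frame: x from -113 (front) to +58 mm, y from -128 to +128 mm, z up. The lid lies flush in its top; three black dials stand on top: left of the lid (x 0, y +87 mm), right (0, -87) and in front (-72, 0). The slide box inside stays there.
- dial_left (a joint): Left dial's pointer angle, rad, clockwise from above: 0 = 12 o'clock = box +x (away from its front), 3 o'clock = box -y, one hour = 0.524; 10 o'clock = -1.047. Black hour marks round each dial (12, 3, 6, 9 longer; none on the lid). Stops at +-2.9. Starts between -0.45 and 0.25. Light friction of 0.05 N m; stays where it is left.
- dial_right (a joint): The same for the right dial; 1 o'clock = +0.524. It starts between 1.1 and 1.75.
- dial_front (a joint): The same for the front dial; 4 o'clock = +2.094. It starts between 0.9 and 1.5.
- dial_left_grip (a point): Point to grip the left dial, on its upright axis, 86.5 mm above the bench. Black bar knob 16 mm thick, its top 98.5 mm above the bench, flat sides along the pointer from 26 mm behind the axis to 14 mm ahead; the pointed nose ends 22 mm ahead; white line on top from the axis to the nose. Site x axis along the pointer, z up; it turns with the dial.
- dial_right_grip (a point): The same point on the right dial, an equal knob. Under each knob is a steel locking disc that turns with it, radius 30 mm, top 62.5 mm above the bench; it reaches 8 mm over the lid's edge and holds the lid down. A flat cut in the disc frees the lid only when the pointer is at the code, to within about 0.2 rad.
- dial_front_grip (a point): The same point on the front dial, an equal knob with an equal disc.
- lid: Loose white-painted metal lid plate, 100 mm (x) by 130 mm (y) by 6 mm, 0.3 kg, origin at the centre of its underside, z up. When home its underside is 49 mm above the bench, with 1.5 mm play all round in its recess. It lifts straight up when all three dials are at the code.
- lid_handle (a point): Centre of the lid's black bar handle, 32 mm above the lid's underside, on its centre line: a bar 56 mm long along the lid's y, 14 mm wide (x) and 14 mm high, on two posts 10 mm thick at y = +-22 mm; 19 mm free between bar and plate.
- mat: Dark rubber mat fixed on the bench, 190 by 190 by 4 mm, origin at the centre of its underside; its top is 4 mm above the bench.
- tip_beaker: Bystander: clear plastic beaker with used tips, 72 mm across, 88 mm tall, loose, standing behind the lockbox; origin at the centre of its underside.
- tape_roll: Bystander: roll of tan tape, 103 mm across, 25 mm high, lying loose behind the mat; origin at the centre of its underside.
- scissors: Bystander: scissors with red handles, 199 mm long, lying loose to the left; origin at the middle of the underside.

How it is judged:
On the way, in this order (a step that is already met when the one before it is completed fails the run):
1. all three dials are at the code (each within 0.2 rad) while the lid is still home in its recess (value of joint dial_left between -1.247 and -0.847 rad and value of joint dial_right between 0.324 and 0.724 rad and value of joint dial_front between 1.894 and 2.294 rad and z of lid in the frame of lockbox below 0.056 m and horizontal distance between lid and lockbox below 0.01 m), for 0.2 s.
2. the lid is lifted clear of the box, its underside more than 65 mm above the bench, with the dials still at the code (within 0.25 rad) (value of joint dial_left between -1.297 and -0.797 rad and value of joint dial_right between 0.274 and 0.774 rad and value of joint dial_front between 1.844 and 2.344 rad and height (world z) of lid above 0.065 m), for 0.1 s.
At the end, for the whole second after the job is handed in: Left dial at 10 o'clock, right dial at 1 o'clock, front dial at 4 o'clock, each within 0.25 rad (about 14 degrees); the lid lies flat (tilt under 0.1 rad), handle up, at rest on the mat, its centre within 40 mm of the mat's centre (value of joint dial_left between -1.297 and -0.797 rad and value of joint dial_right between 0.274 and 0.774 rad and value of joint dial_front between 1.844 and 2.344 rad and horizontal distance between lid and mat below 0.04 m and height (world z) of lid below 0.01 m and angle between lid's own z axis and vertical below 0.1 rad and linear speed of lid below 0.02 m/s); the robot touches nothing.
It fails at once if the lid is dropped: it moves faster than 0.5 m/s while within 25 mm of the bench (height (world z) of lid below 0.025 m and linear speed of lid above 0.5 m/s).
It fails at once if the beaker, the tape roll or the scissors are moved more than 30 mm (distance of any of tip_beaker, tape_roll, scissors from where it was at the start of the episode above 0.03 m).
It also fails if it takes over 64 s, if anything falls off the work surface, if the arm or the gripper's body presses on something with over 40 N, if the wrist force passes 120 N, or if a joint passes its speed limit or range.

## Working session

There is one attempt and no reset: what is moved stays moved. The work goes in short steps, Python scripts to look and compute and a tool call to move; the robot and the scene stay as the last step left them, time stands still between calls to the robot, and variables do not carry over. Pictures are saved under pics/ and viewed, and the job is handed in when it is done.

Besides the shell and the picture viewer there is one more tool, called after "Emit:" by a JSON object that holds its "api" and its "payload", one argument or row to a line. carry_out: Moves the arm, as the interface text tells. Its arguments: {"type":"object","properties":{"series":{"type":"array","items":{"type":"object","properties":{"x":{"type":"number"},"y":{"type":"number"},"z":{"type":"number"},"ax":{"type":"number"},"ay":{"type":"number"},"az":{"type":"number"}}}},"jaw":{"type":"number"}},"required":["series"]}

```bash
ls; mkdir -p pics
python3 - <<'E'
from workcell import observe, cams
import cv2,numpy as np
s=observe(); print(s)
for n in("scene","top"):
    c=cams.camera(n); cv2.imwrite(f"pics/{n}0.png",c["image"][:,:,::-1]); np.savez(f"{n}0.npz",**c)
    print(n,c["fx"],c["fy"],c["cx"],c["cy"],c["camera_from_world"].round(3).tolist())
E
```

```text
pics
{'time': 0.0, 'joint_pos': array([-1.32462384,  0.43522027,  0.02498536,  1.57408942, -0.01158277,
        1.13399573, -0.07512252]), 'dq': array([-6.56748893e-06, -7.17543137e-04,  1.20633424e-03, -5.33239505e-04,
        4.17780852e-04,  1.26912933e-03, -7.11750580e-04]), 'effort': array([ 5.12237202e-04, -6.70476222e+01,  1.02597501e+00, -3.16222394e+01,
        1.58570940e-02,  1.24584959e-02, -2.99152839e-05]), 'position': array([0.21349187, 0.58690622, 0.24953074]), 'tool_rot': array([-5.45207559e-01, -3.09380931e+00,  2.45702076e-03]), 'force': array([-0.14537136,  0.32581004, -0.1171336 ]), 'ft_torque': array([-0.02631616,  0.04231547, -0.06449075]), 'opening': 0.08536404849316065}
scene 567.4308128716398 567.4308128716398 315.0578260143439 237.19884377658886 [[0.919, -0.393, 0.007, -0.422], [-0.289, -0.686, -0.667, 0.393], [0.267, 0.612, -0.745, 1.135], [0.0, 0.0, 0.0, 1.0]]
top 437.74337856366907 437.74337856366907 332.4445776349823 238.83914936976842 [[-0.002, -1.0, 0.011, 0.222], [-0.99, -0.0, -0.143, 0.57], [0.143, -0.011, -0.99, 0.954], [0.0, 0.0, 0.0, 1.0]]
```

View pics/scene0.png

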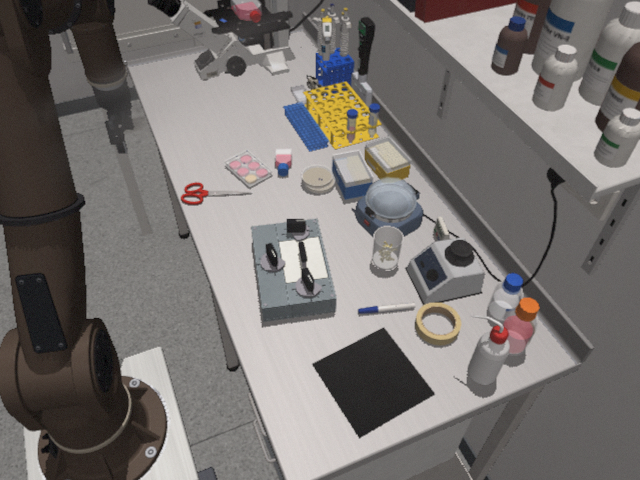

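View pics/top0.png

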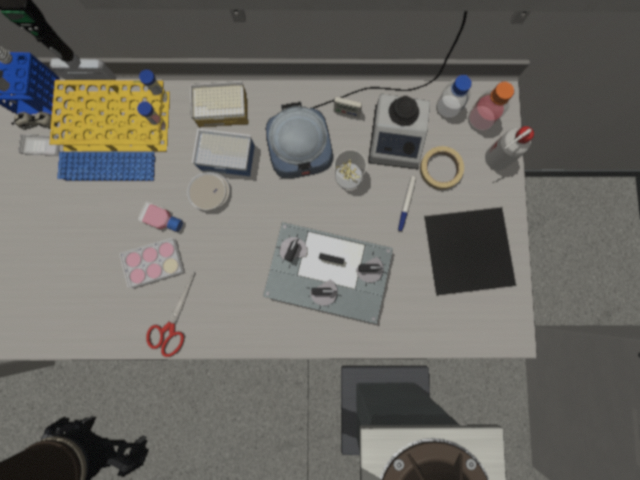

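The scene view shows the box around (292,270) and the mat at (373,380). In the top view the box is at about (328,272) with its dials at (292,250), (370,268) and (324,292). The mat there is at (470,250). I'll zoom in for measurement.

Run:
```python
import cv2,numpy as np
a=cv2.imread("pics/top0.png")[210:335,255:405]; cv2.imwrite("pics/t0z.png",cv2.resize(a,None,fx=5,fy=5,interpolation=cv2.INTER_CUBIC))
a=cv2.imread("pics/scene0.png")[205:325,240:350]; cv2.imwrite("pics/s0z.png",cv2.resize(a,None,fx=5,fy=5,interpolation=cv2.INTER_CUBIC))
```

```text
(no output)
```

View pics/t0z.png

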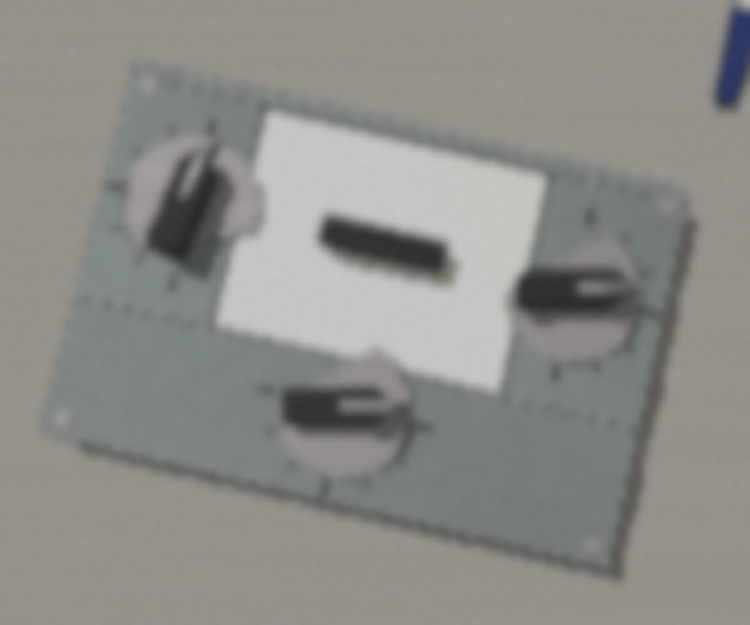

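View pics/s0z.png

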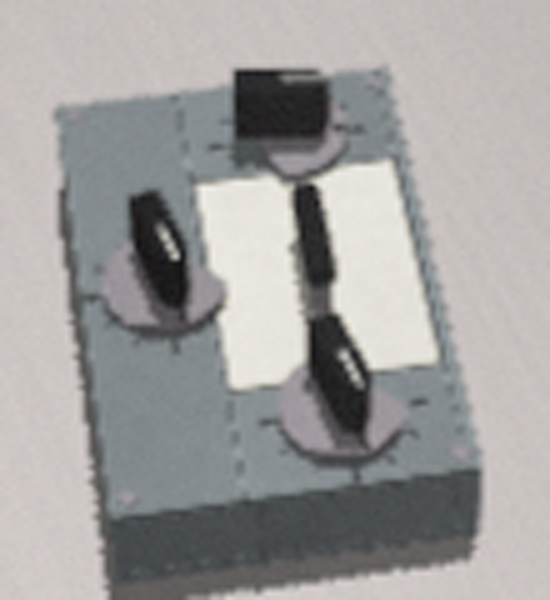

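```bash
cat > h.py <<'E'
import numpy as np,cv2
from scipy.optimize import least_squares
def proj(c,P):
    P=np.atleast_2d(P); M=c["camera_from_world"]; q=P@M[:3,:3].T+M[:3,3]
    return np.c_[c["fx"]*q[:,0]/q[:,2]+c["cx"],c["fy"]*q[:,1]/q[:,2]+c["cy"]]
def unproj(c,uv,z):
    uv=np.atleast_2d(uv); M=c["camera_from_world"]; R=M[:3,:3];o=-R.T@M[:3,3]
    d=np.c_[(uv[:,0]-c["cx"])/c["fx"],(uv[:,1]-c["cy"])/c["fy"],np.ones(len(uv))]@R
    return o+d*((z-o[2])/d[:,2])[:,None]
def b2w(pose,p):
    x,y,a=pose;p=np.atleast_2d(p).astype(float)
    return np.c_[x+np.cos(a)*p[:,0]-np.sin(a)*p[:,1],y+np.sin(a)*p[:,0]+np.cos(a)*p[:,1],p[:,2]]
D={'left':(0,.087),'right':(0,-.087),'front':(-.072,0)}
def knob(pose,n,th):
    o=np.array([[-26,8],[14,8],[22,0],[14,-8],[-26,-8]])/1000
    c,s=np.cos(-th),np.sin(-th)
    o=o@np.array([[c,s],[-s,c]])+D[n]
    return b2w(pose,np.vstack([np.c_[o,0*o[:,:1]+z] for z in (.0645,.0985)]))
def fit(cams_,pose,n):
    ths=np.arange(-2.9,2.9,.02); tot=0
    for c in cams_:
        g=c["image"].max(2); S=4
        ctr=proj(c,b2w(pose,[[*D[n],.08]]))[0]; r=26; x0,y0=(ctr-r).astype(int)
        crop=cv2.resize(g[y0:y0+2*r,x0:x0+2*r],None,fx=S,fy=S,interpolation=cv2.INTER_CUBIC)<80
        k=[]
        yy,xx=np.mgrid[:2*r*S,:2*r*S]; near=np.hypot(xx-r*S,yy-r*S)<(r-5)*S
        for t in ths:
            h=cv2.convexHull(((proj(c,knob(pose,n,t))-[x0,y0]+.5)*S-.5).astype(np.float32)).astype(np.int32)
            m=np.zeros(crop.shape,np.uint8);cv2.fillConvexPoly(m,h,1);m=m>0
            k.append((m&crop).sum()/((m|crop)&near).sum())
        k=np.array(k); print(n,'best',ths[k.argmax()].round(3),k.max().round(3)); tot=tot+k
    return ths[np.argmax(tot)]
E
python3 - <<'E'
from h import *
T=dict(np.load("top0.npz"));S=dict(np.load("scene0.npz"))
def res(p,c,uv,b): return (proj(c,b2w(p,b))-uv).ravel()
lid=np.array([[.05,.065,.055],[.05,-.065,.055],[-.05,-.065,.055],[-.05,.065,.055],[.058,.128,.055],[-.113,.128,.055],[.058,-.128,.055]])
ut=np.array([[268,112],[549,178],[500,388],[215,325],[133,62],[42,435],[692,190]])/5+[255,210]-.4
us=np.array([[388,160],[438,358],[232,390],[195,185],[388,68],[57,105],[478,472]])/5+[240,205]-.4
f=lambda p:np.r_[res(p,T,ut,lid),res(p,S,us,lid)]
for ff in (lambda p:res(p,T,ut,lid),lambda p:res(p,S,us,lid),f):
    r=least_squares(ff,[.5,.2,-.2],loss='soft_l1');print(r.x.round(4),np.abs(ff(r.x)).max().round(2),ff(r.x).round(1))
pose=r.x;np.save("pose.npy",pose)
for n in D: print(n,fit([T,S],pose,n))
for n,p in [*{k:(*v,.0865) for k,v in D.items()}.items(),('handle',(0,0,.081))]: print(n,b2w(pose,p).round(4))
# mat
for c,nm in((T,'t'),(S,'s')):
    g=c["image"].max(2);m=(g<45).astype(np.uint8)
    n,l,st,ce=cv2.connectedComponentsWithStats(cv2.morphologyEx(m,cv2.MORPH_OPEN,np.ones((3,3))))
    for i in range(1,n):
        if 4000<st[i,4]<12000:
            w=unproj(c,ce[i],.004); q=cv2.minAreaRect(unproj(c,np.argwhere(l==i)[:,::-1].astype(float),.004)[:,:2].astype(np.float32)*1000);print(nm,st[i],ce[i],w,q)
for nm,uv in dict(beaker=(350,190),tape=(441,168),pen1=(412,178),pen2=(402,228),sc=(192,275),sc2=(165,350)).items(): print(nm,unproj(T,uv,.01).round(3))
E
```

```text
[ 0.5216  0.225  -0.2282] 1.24 [-0.2 -0.5  0.2 -0.7  0.3  1.2 -0.2  0.5  0.3 -0.2 -0.4  0.1 -0.  -0.2]
[ 0.5212  0.2245 -0.2414] 1.0 [ 0.9 -0.   0.1  1.  -0.9 -0.1 -0.2 -0.4 -0.1  0.  -0.2  0.2  0.4 -0.6]
[ 0.5215  0.2249 -0.2331] 1.43 [-0.  -0.5  0.4 -0.4  0.2  1.4 -0.2  0.4  0.5 -0.4 -0.5 -0.2  0.1  0.2
  0.7 -0.3  0.3  0.7 -0.6 -0.1 -0.4 -0.3 -0.5 -0.2 -0.5  0.4  0.9 -1. ]
left best 0.04 0.6
left best 0.06 0.761
left 0.06000000000000272
right best 1.3 0.671
right best 1.42 0.667
right 1.4000000000000044
front best 1.34 0.629
front best 1.4 0.718
front 1.4000000000000044
left [[0.5416 0.3095 0.0865]]
right [[0.5014 0.1402 0.0865]]
front [[0.4514 0.2415 0.0865]]
handle [[0.5215 0.2249 0.081 ]]
t [ 427  209   87   84 5811] [469.40388918 250.98847014] [[ 0.54701542 -0.10030873  0.004     ]] ((548.72802734375, -100.28327941894531), (180.2604522705078, 181.18975830078125), 6.810643196105957)
s [  12    0  110  101 4918] [58.62606751 33.38287922] [[0.10147064 1.66628933 0.004     ]] ((138.15187072753906, 1620.265625), (795.3300170898438, 391.5822448730469), 88.22237396240234)
s [   0  182  128  257 8256] [ 72.27592054 318.13723353] [[-0.02119905  0.30512813  0.004     ]] ((-18.244422912597656, 384.2454833984375), (216.4328155517578, 788.8640747070312), 5.84773588180542)
beaker [[0.692 0.18  0.01 ]]
tape [[ 0.747 -0.039  0.01 ]]
pen1 [[0.722 0.031 0.01 ]]
pen2 [[0.601 0.058 0.01 ]]
sc [[0.491 0.545 0.01 ]]
sc2 [[0.323 0.598 0.01 ]]
```

```bash
cat >> h.py <<'E'
from scipy.spatial.transform import Rotation as Ro
def down(h): # tool x heading in deg, z down
    h=np.radians(h);x=np.array([np.cos(h),np.sin(h),0]);z=np.array([0,0,-1.]);return Ro.from_matrix(np.c_[x,np.cross(z,x),z])
def move(pos,h):
    from workcell import observe
    s=observe();R=Ro.from_rotvec(s["tool_rot"]);p=s["position"]
    hd=np.degrees(np.arctan2(R.as_matrix()[1,0],R.as_matrix()[0,0]))
    print("t",round(s["time"],2),"pos",p.round(4),"head",hd.round(2),"zax",R.as_matrix()[:,2].round(4),"F",s["force"].round(1),"open",round(s["opening"],4),"q7",s["joint_pos"][6].round(2))
    d=R.inv().apply(np.array(pos)-p)*1000;r=np.degrees((R.inv()*down(h)).as_rotvec())
    print("shift",d.round(1),"turn",r.round(2),"min rows",np.linalg.norm(d)/41.7,np.linalg.norm(r)/7.16)
E
python3 -c "
from h import *
move([.5416,.3095,.18],163.2)"
```

```text
t 0.1 pos [0.2135 0.587  0.2496] head 160.01 zax [-3.0e-04 -1.4e-03 -1.0e+00] F [-0.1 -0.5 -0.1] open 0.0852 q7 -0.08
shift [-403.2 -148.5   69.9] turn [-0.08  0.01 -3.19] min rows 10.438668417887044 0.44510835639607893
```

Emit:
{"api": "carry_out", "payload": {
  "series": [
    {"x": -20, "y": -7, "z": 3},
    {"x": -60, "y": -22, "z": 10},
    {"x": -98, "y": -36, "z": 17},
    {"x": -136, "y": -50, "z": 24},
    {"x": -174, "y": -64, "z": 30},
    {"x": -212, "y": -78, "z": 37},
    {"x": -250, "y": -92, "z": 43, "az": -1},
    {"x": -288, "y": -106, "z": 50, "az": -2},
    {"x": -326, "y": -120, "z": 57, "az": -3},
    {"x": -362, "y": -133, "z": 63, "az": -3.2},
    {"x": -390, "y": -144, "z": 68, "az": -3.2},
    {"x": -403, "y": -148.5, "z": 70, "az": -3.2}
  ],
  "jaw": 0
}}

```text
invalid input
```

```bash
python3 -c "
from h import *
move([.5416,.3095,.0865],163.2)"
```

```text
t 0.1 pos [0.2135 0.587  0.2496] head 160.01 zax [-3.0e-04 -1.4e-03 -1.0e+00] F [-0.1 -0.5 -0.1] open 0.0852 q7 -0.08
shift [-403.2 -148.4  163.4] turn [-0.08  0.01 -3.19] min rows 11.021748327278607 0.44510835639607893
```

Emit:
{"api": "carry_out", "payload": {
  "series": [
    {"x": -20, "y": -7, "z": 3, "ax": 0, "ay": 0, "az": 0},
    {"x": -60, "y": -22, "z": 10, "ax": 0, "ay": 0, "az": 0},
    {"x": -98, "y": -36, "z": 17, "ax": 0, "ay": 0, "az": 0},
    {"x": -136, "y": -50, "z": 24, "ax": 0, "ay": 0, "az": 0},
    {"x": -174, "y": -64, "z": 30, "ax": 0, "ay": 0, "az": 0},
    {"x": -212, "y": -78, "z": 37, "ax": 0, "ay": 0, "az": 0},
    {"x": -250, "y": -92, "z": 43, "ax": 0, "ay": 0, "az": -1},
    {"x": -288, "y": -106, "z": 50, "ax": 0, "ay": 0, "az": -2},
    {"x": -326, "y": -120, "z": 57, "ax": 0, "ay": 0, "az": -3},
    {"x": -362, "y": -133, "z": 63, "ax": 0, "ay": 0, "az": -3.2},
    {"x": -390, "y": -144, "z": 68, "ax": 0, "ay": 0, "az": -3.2},
    {"x": -403, "y": -148.5, "z": 70, "ax": 0, "ay": 0, "az": -3.2}
  ],
  "jaw": 0
}}

```text
time: 1.1
position: [0.5448, 0.3048, 0.1792]
tool_rot: [0.468, 3.106, -0.005]
force: [-0.3, -0.5, -0.0]
opening: 0.0429
```

```bash
python3 -c "
from h import *
move([.5416,.3095,.0865],163.2)"
```

```text
t 1.1 pos [0.5448 0.3048 0.1792] head 162.88 zax [ 4.0e-04 -3.1e-03 -1.0e+00] F [-0.3 -0.5 -0. ] open 0.0429 q7 0.73
shift [ 4.6  3.8 92.7] turn [-0.16  0.07 -0.32] min rows 2.2265253574185766 0.05153722328753382
```

Emit:
{"api": "carry_out", "payload": {
  "series": [
    {"x": 0, "y": 0, "z": 0, "ax": 0, "ay": 0, "az": 0},
    {"x": 0, "y": 0, "z": 15, "ax": 0, "ay": 0, "az": 0},
    {"x": 0, "y": 0, "z": 30, "ax": 0, "ay": 0, "az": 0},
    {"x": 0, "y": 0, "z": 45, "ax": 0, "ay": 0, "az": 0},
    {"x": 0, "y": 0, "z": 52, "ax": 0, "ay": 0, "az": 0},
    {"x": 0, "y": 0, "z": 52, "ax": 0, "ay": 0, "az": 0}
  ]
}}

```text
time: 1.6
position: [0.5397, 0.3107, 0.1266]
tool_rot: [-0.456, -3.105, 0.003]
force: [0.0, 0.2, 0.1]
opening: 0.0428
```

```bash
python3 -c "
from h import *
move([.5416,.3095,.0865],163.2)
from workcell import cams
for n in ('scene','top'):
    c=cams.camera(n);np.savez(n+'1.npz',**c);i=c['image'][:,:,::-1];
    i=i[205:325,240:350] if n=='scene' else i[210:335,255:405]
    cv2.imwrite(f'pics/{n}1.png',cv2.resize(i,None,fx=4.5,fy=4.5,interpolation=cv2.INTER_CUBIC))
"
```

```text
t 1.6 pos [0.5397 0.3107 0.1266] head 163.3 zax [-0.0031 -0.0012 -1.    ] F [0.  0.2 0.1] open 0.0428 q7 0.73
shift [-2.3 -0.5 40.1] turn [-0.12 -0.15  0.1 ] min rows 0.9637435795724024 0.0306414079068216
```

View pics/scene1.png

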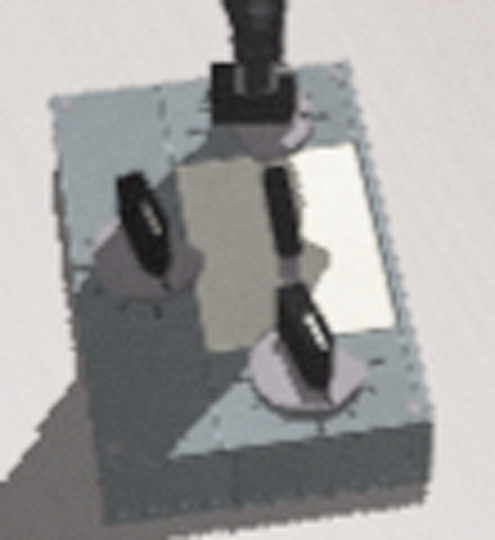

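The scene view shows the fingers straddling the left knob, around (255,90) in the crop. I'll descend and close.

Emit:
{"api": "carry_out", "payload": {
  "series": [
    {"x": 0, "y": 0, "z": 15, "ax": 0, "ay": 0, "az": 0},
    {"x": 0, "y": 0, "z": 30, "ax": 0, "ay": 0, "az": 0},
    {"x": 0, "y": 0, "z": 39, "ax": 0, "ay": 0, "az": 0},
    {"x": 0, "y": 0, "z": 40, "ax": 0, "ay": 0, "az": 0},
    {"x": 0, "y": 0, "z": 40, "ax": 0, "ay": 0, "az": 0}
  ]
}}

```text
time: 2.12
position: [0.5415, 0.3102, 0.0886]
tool_rot: [-0.458, -3.108, 0.0]
force: [0.4, -0.4, -0.4]
opening: 0.0424
```

Emit:
{"api": "carry_out", "payload": {
  "series": [
    {"x": 0, "y": 0, "z": 0, "ax": 0, "ay": 0, "az": 0},
    {"x": 0, "y": 0, "z": 0, "ax": 0, "ay": 0, "az": 0},
    {"x": 0, "y": 0, "z": 0, "ax": 0, "ay": 0, "az": 0},
    {"x": 0, "y": 0, "z": 0, "ax": 0, "ay": 0, "az": 0},
    {"x": 0, "y": 0, "z": 0, "ax": 0, "ay": 0, "az": 0}
  ],
  "jaw": 1
}}

```text
time: 2.53
position: [0.5422, 0.3095, 0.0894]
tool_rot: [0.46, 3.107, 0.0]
force: [-0.6, -3.1, 6.5]
opening: 0.0154
```

```bash
python3 -c "
from h import *
move([.5416,.3095,.0865],226.6)"
```

```text
t 2.53 pos [0.5422 0.3095 0.0894] head 163.17 zax [ 1.2e-03 -1.0e-04 -1.0e+00] F [-0.6 -3.1  6.5] open 0.0154 q7 0.73
shift [ 0.6 -0.1  2.9] turn [-2.000e-02  7.000e-02 -6.343e+01] min rows 0.0723098407975432 8.858721976451099
```

Emit:
{"api": "carry_out", "payload": {
  "series": [
    {"x": 0, "y": 0, "z": 0, "ax": 0, "ay": 0, "az": -4},
    {"x": 0, "y": 0, "z": 0, "ax": 0, "ay": 0, "az": -10},
    {"x": 0, "y": 0, "z": 0, "ax": 0, "ay": 0, "az": -16},
    {"x": 0, "y": 0, "z": 0, "ax": 0, "ay": 0, "az": -22},
    {"x": 0, "y": 0, "z": 0, "ax": 0, "ay": 0, "az": -28},
    {"x": 0, "y": 0, "z": 0, "ax": 0, "ay": 0, "az": -34},
    {"x": 0, "y": 0, "z": 0, "ax": 0, "ay": 0, "az": -40},
    {"x": 0, "y": 0, "z": 0, "ax": 0, "ay": 0, "az": -46},
    {"x": 0, "y": 0, "z": 0, "ax": 0, "ay": 0, "az": -52},
    {"x": 0, "y": 0, "z": 0, "ax": 0, "ay": 0, "az": -58},
    {"x": 0, "y": 0, "z": 0, "ax": 0, "ay": 0, "az": -62},
    {"x": 0, "y": 0, "z": 0, "ax": 0, "ay": 0, "az": -63.5}
  ]
}}

```text
time: 3.53
position: [0.5422, 0.3099, 0.0895]
tool_rot: [-1.25, 2.881, -0.0]
force: [-1.6, -2.8, 7.0]
opening: 0.0148
```

Emit:
{"api": "carry_out", "payload": {
  "series": [
    {"x": 0, "y": 0, "z": 0, "ax": 0, "ay": 0, "az": 0},
    {"x": 0, "y": 0, "z": 0, "ax": 0, "ay": 0, "az": 0},
    {"x": 0, "y": 0, "z": 0, "ax": 0, "ay": 0, "az": 0}
  ]
}}

```text
time: 3.78
position: [0.5421, 0.3099, 0.0894]
tool_rot: [-1.244, 2.883, -0.0]
force: [-1.2, -3.0, 5.8]
opening: 0.0149
```

```bash
python3 -c "
from h import *
move([.5416,.3095,.15],226.6)
from workcell import cams
for n in ('scene',):
    c=cams.camera(n);np.savez(n+'2.npz',**c);i=c['image'][:,:,::-1];
    i=i[205:325,240:350] if n=='scene' else i[210:335,255:405]
    cv2.imwrite(f'pics/{n}2.png',cv2.resize(i,None,fx=4.5,fy=4.5,interpolation=cv2.INTER_CUBIC))
"
```

```text
t 3.78 pos [0.5421 0.3099 0.0894] head -133.32 zax [ 1.2e-03  2.0e-04 -1.0e+00] F [-1.2 -3.   5.8] open 0.0149 q7 1.64
shift [  0.6   0.1 -60.6] turn [-0.04  0.06  0.08] min rows 1.4523777025001392 0.015216455352394605
```

View pics/scene2.png

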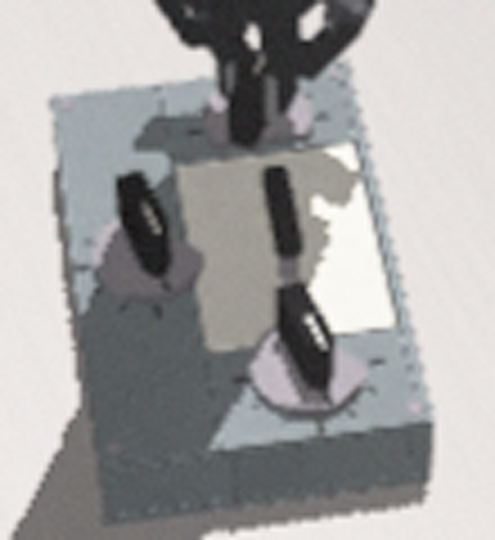

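Emit:
{"api": "carry_out", "payload": {
  "series": [
    {"x": 0, "y": 0, "z": 0, "ax": 0, "ay": 0, "az": 0},
    {"x": 0, "y": 0, "z": 0, "ax": 0, "ay": 0, "az": 0},
    {"x": 0, "y": 0, "z": 0, "ax": 0, "ay": 0, "az": 0},
    {"x": 0, "y": 0, "z": 0, "ax": 0, "ay": 0, "az": 0},
    {"x": 0, "y": 0, "z": -20, "ax": 0, "ay": 0, "az": 0},
    {"x": 0, "y": 0, "z": -40, "ax": 0, "ay": 0, "az": 0},
    {"x": 0, "y": 0, "z": -60, "ax": 0, "ay": 0, "az": 0},
    {"x": 0, "y": 0, "z": -60, "ax": 0, "ay": 0, "az": 0}
  ],
  "jaw": 0
}}

```text
time: 4.5
position: [0.5433, 0.3115, 0.1523]
tool_rot: [-1.243, 2.879, 0.002]
force: [0.4, -0.2, 0.4]
opening: 0.043
```

```bash
python3 -c "
from h import *
move([.5014,.1402,.15],86.4)
from workcell import cams
"
```

```text
t 4.5 pos [0.5433 0.3115 0.1523] head -133.29 zax [ 0.0049  0.0035 -1.    ] F [ 0.4 -0.2  0.4] open 0.043 q7 1.66
shift [153.5 -86.9   1.5] turn [  0.38   0.23 140.31] min rows 4.230005416823555 19.596645720639923
```

Emit:
{"api": "carry_out", "payload": {
  "series": [
    {"x": 8, "y": -4, "z": -2, "ax": 0, "ay": 0, "az": 5},
    {"x": 20, "y": -12, "z": -5, "ax": 0, "ay": 0, "az": 12},
    {"x": 35, "y": -20, "z": -5, "ax": 0, "ay": 0, "az": 19},
    {"x": 50, "y": -28, "z": -5, "ax": 0, "ay": 0, "az": 26},
    {"x": 65, "y": -37, "z": -5, "ax": 0, "ay": 0, "az": 33},
    {"x": 80, "y": -45, "z": -5, "ax": 0, "ay": 0, "az": 40},
    {"x": 95, "y": -54, "z": -5, "ax": 0, "ay": 0, "az": 47},
    {"x": 110, "y": -62, "z": -5, "ax": 0, "ay": 0, "az": 54},
    {"x": 125, "y": -71, "z": -5, "ax": 0, "ay": 0, "az": 61},
    {"x": 138, "y": -78, "z": -5, "ax": 0, "ay": 0, "az": 68},
    {"x": 148, "y": -84, "z": -5, "ax": 0, "ay": 0, "az": 75},
    {"x": 153.5, "y": -86, "z": -5, "ax": 0, "ay": 0, "az": 82}
  ]
}}

```text
time: 5.5
position: [0.4986, 0.1374, 0.1531]
tool_rot: [0.964, 2.99, -0.001]
force: [-0.2, 1.1, 0.3]
opening: 0.0424
```

Emit:
{"api": "carry_out", "payload": {
  "series": [
    {"x": 0, "y": 0, "z": 0, "ax": 0, "ay": 0, "az": 7},
    {"x": 0, "y": 0, "z": 0, "ax": 0, "ay": 0, "az": 14},
    {"x": 0, "y": 0, "z": 0, "ax": 0, "ay": 0, "az": 21},
    {"x": 0, "y": 0, "z": 0, "ax": 0, "ay": 0, "az": 28},
    {"x": 0, "y": 0, "z": 0, "ax": 0, "ay": 0, "az": 35},
    {"x": 0, "y": 0, "z": 0, "ax": 0, "ay": 0, "az": 42},
    {"x": 0, "y": 0, "z": 0, "ax": 0, "ay": 0, "az": 49},
    {"x": 0, "y": 0, "z": 0, "ax": 0, "ay": 0, "az": 55},
    {"x": 0, "y": 0, "z": 0, "ax": 0, "ay": 0, "az": 58},
    {"x": 0, "y": 0, "z": 0, "ax": 0, "ay": 0, "az": 58},
    {"x": 0, "y": 0, "z": 0, "ax": 0, "ay": 0, "az": 58}
  ]
}}

```text
time: 6.42
position: [0.4988, 0.1395, 0.1531]
tool_rot: [2.282, 2.159, -0.0]
force: [0.2, -0.4, 0.5]
opening: 0.0426
```

```bash
python3 -c "
from h import *
from workcell import cams
S=cams.camera('scene');T=cams.camera('top');np.savez('top3.npz',**T)
move([.5014,.1402,.0875],86.4)
pose=np.load('pose.npy')
for n in D: print(n,fit([T,S],pose,n))
i=np.hstack([cv2.resize(S['image'][195:325,240:350],(440,520)),cv2.resize(T['image'][220:310,270:332+70],(352*1,240))[:0] if 0 else cv2.resize(S['image'][195:325,240:350],(0,0),fx=.01,fy=4)[:, :0]])
cv2.imwrite('pics/s3.png',i[:,:,::-1])
"
```

```text
t 6.52 pos [0.4989 0.1394 0.1532] head 86.83 zax [-1.e-04 -1.e-04 -1.e+00] F [ 0.3 -0.7 -0.4] open 0.0426 q7 -0.23
shift [ 1.   2.5 65.7] turn [-0.01  0.    0.43] min rows 1.576456591507516 0.05992974708595783
left best -0.94 0.451
left best -2.48 0.258
left -0.9399999999999982
right best 2.48 0.325
right best 1.38 0.632
right 1.380000000000004
front best 1.32 0.51
front best 1.42 0.414
front 1.3600000000000034
```

View pics/s3.png

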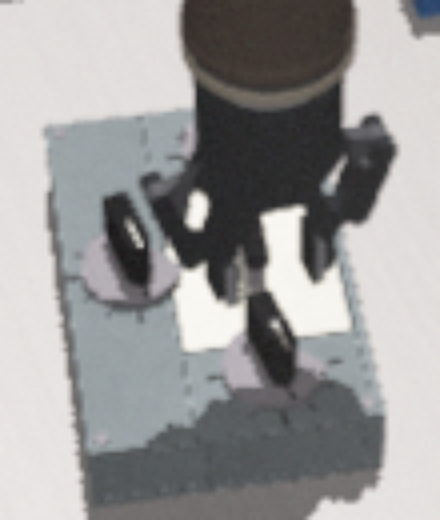

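The gripper stands above the right knob, which is at (272,340) in this crop. I'll descend with a small correction and grip.

Emit:
{"api": "carry_out", "payload": {
  "series": [
    {"x": 1, "y": 2.5, "z": 10, "ax": 0, "ay": 0, "az": 0},
    {"x": 1, "y": 2.5, "z": 25, "ax": 0, "ay": 0, "az": 0},
    {"x": 1, "y": 2.5, "z": 40, "ax": 0, "ay": 0, "az": 0},
    {"x": 1, "y": 2.5, "z": 54, "ax": 0, "ay": 0, "az": 0},
    {"x": 1, "y": 2.5, "z": 63, "ax": 0, "ay": 0, "az": 0},
    {"x": 1, "y": 2.5, "z": 65, "ax": 0, "ay": 0, "az": 0},
    {"x": 1, "y": 2.5, "z": 65, "ax": 0, "ay": 0, "az": 0}
  ]
}}

```text
time: 7.1
position: [0.5012, 0.1399, 0.0876]
tool_rot: [-2.284, -2.157, 0.002]
force: [-0.1, 0.1, -0.0]
opening: 0.0426
```

Emit:
{"api": "carry_out", "payload": {
  "series": [
    {"x": 0, "y": 0, "z": 0, "ax": 0, "ay": 0, "az": 0},
    {"x": 0, "y": 0, "z": 0, "ax": 0, "ay": 0, "az": 0},
    {"x": 0, "y": 0, "z": 0, "ax": 0, "ay": 0, "az": 0},
    {"x": 0, "y": 0, "z": 0, "ax": 0, "ay": 0, "az": 0},
    {"x": 0, "y": 0, "z": 0, "ax": 0, "ay": 0, "az": 0}
  ],
  "jaw": 1
}}

```text
time: 7.52
position: [0.5017, 0.1404, 0.0891]
tool_rot: [2.284, 2.157, 0.002]
force: [-2.4, -0.9, 6.6]
opening: 0.0148
```

```bash
python3 -c "
from h import *
move([.5014,.1402,.0875],136.6)"
```

```text
t 7.52 pos [0.5017 0.1404 0.0891] head 86.71 zax [ 8.e-04  7.e-04 -1.e+00] F [-2.4 -0.9  6.6] open 0.0148 q7 -0.18
shift [-0.2 -0.3  1.6] turn [ 6.000e-02 -2.000e-02 -4.989e+01] min rows 0.03828910507602246 6.967409692083409
```

Emit:
{"api": "carry_out", "payload": {
  "series": [
    {"x": 0, "y": 0, "z": 0, "ax": 0, "ay": 0, "az": -4},
    {"x": 0, "y": 0, "z": 0, "ax": 0, "ay": 0, "az": -10},
    {"x": 0, "y": 0, "z": 0, "ax": 0, "ay": 0, "az": -16},
    {"x": 0, "y": 0, "z": 0, "ax": 0, "ay": 0, "az": -22},
    {"x": 0, "y": 0, "z": 0, "ax": 0, "ay": 0, "az": -28},
    {"x": 0, "y": 0, "z": 0, "ax": 0, "ay": 0, "az": -34},
    {"x": 0, "y": 0, "z": 0, "ax": 0, "ay": 0, "az": -40},
    {"x": 0, "y": 0, "z": 0, "ax": 0, "ay": 0, "az": -46},
    {"x": 0, "y": 0, "z": 0, "ax": 0, "ay": 0, "az": -50},
    {"x": 0, "y": 0, "z": 0, "ax": 0, "ay": 0, "az": -50},
    {"x": 0, "y": 0, "z": 0, "ax": 0, "ay": 0, "az": -50}
  ]
}}

```text
time: 8.43
position: [0.5016, 0.1403, 0.0891]
tool_rot: [1.158, 2.92, 0.001]
force: [-3.0, -0.2, 7.3]
opening: 0.0148
```

Emit:
{"api": "carry_out", "payload": {
  "series": [
    {"x": 0, "y": 0, "z": 0, "ax": 0, "ay": 0, "az": 0},
    {"x": 0, "y": 0, "z": 0, "ax": 0, "ay": 0, "az": 0},
    {"x": 0, "y": 0, "z": 0, "ax": 0, "ay": 0, "az": 0},
    {"x": 0, "y": 0, "z": 0, "ax": 0, "ay": 0, "az": 0},
    {"x": 0, "y": 0, "z": -20, "ax": 0, "ay": 0, "az": 0},
    {"x": 0, "y": 0, "z": -40, "ax": 0, "ay": 0, "az": 0},
    {"x": 0, "y": 0, "z": -60, "ax": 0, "ay": 0, "az": 0},
    {"x": 0, "y": 0, "z": -65, "ax": 0, "ay": 0, "az": 0},
    {"x": 0, "y": 0, "z": -65, "ax": 0, "ay": 0, "az": 0}
  ],
  "jaw": 0
}}

```text
time: 9.18
position: [0.5025, 0.1406, 0.1547]
tool_rot: [1.158, 2.918, 0.003]
force: [-0.5, -0.3, -0.5]
opening: 0.0428
```

```bash
python3 -c "
from h import *
move([.4514,.2415,.15],86.4)"
```

```text
t 9.18 pos [0.5025 0.1406 0.1547] head 136.71 zax [ 0.0029  0.0012 -1.    ] F [-0.5 -0.3 -0.5] open 0.0428 q7 0.5
shift [106.4  38.4   4.7] turn [ 0.19 -0.   50.31] min rows 2.7150064975159856 7.026877294054589
```

Emit:
{"api": "carry_out", "payload": {
  "series": [
    {"x": 8, "y": 3, "z": 0, "ax": 0, "ay": 0, "az": 4},
    {"x": 20, "y": 7, "z": 0, "ax": 0, "ay": 0, "az": 10},
    {"x": 35, "y": 13, "z": 0, "ax": 0, "ay": 0, "az": 17},
    {"x": 50, "y": 18, "z": 0, "ax": 0, "ay": 0, "az": 24},
    {"x": 66, "y": 24, "z": 0, "ax": 0, "ay": 0, "az": 31},
    {"x": 82, "y": 30, "z": 0, "ax": 0, "ay": 0, "az": 38},
    {"x": 96, "y": 35, "z": 0, "ax": 0, "ay": 0, "az": 45},
    {"x": 104, "y": 38, "z": 0, "ax": 0, "ay": 0, "az": 49},
    {"x": 106, "y": 38, "z": 0, "ax": 0, "ay": 0, "az": 50},
    {"x": 106, "y": 38, "z": 0, "ax": 0, "ay": 0, "az": 50},
    {"x": 106, "y": 38, "z": 0, "ax": 0, "ay": 0, "az": 50}
  ]
}}

```text
time: 10.1
position: [0.4503, 0.2398, 0.1527]
tool_rot: [2.282, 2.159, -0.002]
force: [0.2, 0.7, -0.5]
opening: 0.0427
```

```bash
python3 -c "
from h import *
from workcell import cams
S=cams.camera('scene')
move([.4514,.2415,.0875],86.4)
pose=np.load('pose.npy')
for n in D: print(n,fit([S],pose,n))
cv2.imwrite('pics/s4.png',cv2.resize(S['image'][195:325,240:350],(440,520))[:,:,::-1])
"
```

```text
t 10.15 pos [0.4506 0.2395 0.1529] head 86.78 zax [-3.e-04 -8.e-04 -1.e+00] F [ 0.4  0.1 -0.7] open 0.043 q7 -0.5
shift [ 2.1  0.7 65.4] turn [-0.01  0.05  0.38] min rows 1.5689351893270524 0.053191593733591544
left best 0.94 0.315
left 0.9400000000000035
right best 0.5 0.737
right 0.5000000000000031
front best 1.42 0.639
front 1.420000000000004
```

View pics/s4.png

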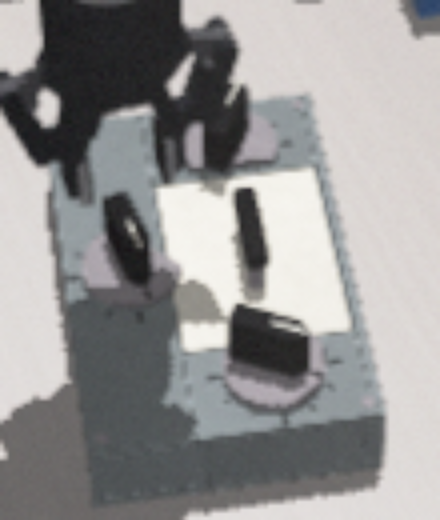

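The picture shows the right dial, (268,340), at its code (fit 0.50 rad). The fingers are above the front knob at (125,240). I'll grip that one.

Emit:
{"api": "carry_out", "payload": {
  "series": [
    {"x": 2, "y": 0.7, "z": 10, "ax": 0, "ay": 0, "az": 0},
    {"x": 2, "y": 0.7, "z": 25, "ax": 0, "ay": 0, "az": 0},
    {"x": 2, "y": 0.7, "z": 40, "ax": 0, "ay": 0, "az": 0},
    {"x": 2, "y": 0.7, "z": 54, "ax": 0, "ay": 0, "az": 0},
    {"x": 2, "y": 0.7, "z": 63, "ax": 0, "ay": 0, "az": 0},
    {"x": 2, "y": 0.7, "z": 65, "ax": 0, "ay": 0, "az": 0},
    {"x": 2, "y": 0.7, "z": 65, "ax": 0, "ay": 0, "az": 0}
  ]
}}

```text
time: 10.73
position: [0.4511, 0.2419, 0.0876]
tool_rot: [-2.285, -2.156, 0.002]
force: [-0.3, 0.3, 0.3]
opening: 0.0427
```

Emit:
{"api": "carry_out", "payload": {
  "series": [
    {"x": 0, "y": 0, "z": 0, "ax": 0, "ay": 0, "az": 0},
    {"x": 0, "y": 0, "z": 0, "ax": 0, "ay": 0, "az": 0},
    {"x": 0, "y": 0, "z": 0, "ax": 0, "ay": 0, "az": 0},
    {"x": 0, "y": 0, "z": 0, "ax": 0, "ay": 0, "az": 0},
    {"x": 0, "y": 0, "z": 0, "ax": 0, "ay": 0, "az": 0}
  ],
  "jaw": 1
}}

```text
time: 11.15
position: [0.4518, 0.2427, 0.0891]
tool_rot: [2.284, 2.157, 0.002]
force: [0.5, -1.3, 6.5]
opening: 0.015
```

```bash
python3 -c "
from h import *
move([.4514,.2415,.0875],46.6)"
```

```text
t 11.15 pos [0.4518 0.2427 0.0891] head 86.71 zax [ 1.3e-03  9.0e-04 -1.0e+00] F [ 0.5 -1.3  6.5] open 0.015 q7 -0.46
shift [-1.3 -0.3  1.6] turn [ 0.05 -0.08 40.11] min rows 0.04918099113994065 5.601917494258691
```

Emit:
{"api": "carry_out", "payload": {
  "series": [
    {"x": 0, "y": 0, "z": 0, "ax": 0, "ay": 0, "az": 4},
    {"x": 0, "y": 0, "z": 0, "ax": 0, "ay": 0, "az": 10},
    {"x": 0, "y": 0, "z": 0, "ax": 0, "ay": 0, "az": 16},
    {"x": 0, "y": 0, "z": 0, "ax": 0, "ay": 0, "az": 22},
    {"x": 0, "y": 0, "z": 0, "ax": 0, "ay": 0, "az": 28},
    {"x": 0, "y": 0, "z": 0, "ax": 0, "ay": 0, "az": 34},
    {"x": 0, "y": 0, "z": 0, "ax": 0, "ay": 0, "az": 39},
    {"x": 0, "y": 0, "z": 0, "ax": 0, "ay": 0, "az": 40},
    {"x": 0, "y": 0, "z": 0, "ax": 0, "ay": 0, "az": 40},
    {"x": 0, "y": 0, "z": 0, "ax": 0, "ay": 0, "az": 40}
  ]
}}

```text
time: 11.98
position: [0.4524, 0.2425, 0.0891]
tool_rot: [2.884, 1.245, 0.004]
force: [2.1, -2.6, 5.1]
opening: 0.0151
```

Emit:
{"api": "carry_out", "payload": {
  "series": [
    {"x": 0, "y": 0, "z": 0, "ax": 0, "ay": 0, "az": 0},
    {"x": 0, "y": 0, "z": 0, "ax": 0, "ay": 0, "az": 0},
    {"x": 0, "y": 0, "z": 0, "ax": 0, "ay": 0, "az": 0},
    {"x": 0, "y": 0, "z": 0, "ax": 0, "ay": 0, "az": 0},
    {"x": 0, "y": 0, "z": -20, "ax": 0, "ay": 0, "az": 0},
    {"x": 0, "y": 0, "z": -40, "ax": 0, "ay": 0, "az": 0},
    {"x": 0, "y": 0, "z": -70, "ax": 0, "ay": 0, "az": 0},
    {"x": 0, "y": 0, "z": -100, "ax": 0, "ay": 0, "az": 0},
    {"x": 0, "y": 0, "z": -120, "ax": 0, "ay": 0, "az": 0},
    {"x": 0, "y": 0, "z": -120, "ax": 0, "ay": 0, "az": 0}
  ],
  "jaw": 0
}}

```text
time: 12.82
position: [0.4531, 0.2434, 0.2122]
tool_rot: [-2.882, -1.245, -0.01]
force: [0.8, 0.5, 1.0]
opening: 0.043
```

```bash
python3 -c "
from h import *
from workcell import cams
S=cams.camera('scene');T=cams.camera('top');np.savez('top5.npz',**T);np.savez('scene5.npz',**S)
move([.5215,.2249,.15],76.6)
pose=np.load('pose.npy')
for n in D: print(n,fit([T,S],pose,n))
cv2.imwrite('pics/s5.png',np.hstack([cv2.resize(S['image'][195:325,240:350],(400,500)),cv2.resize(T['image'][205:335,265:405],(400,500))])[:,:,::-1])
"
```

```text
t 12.92 pos [0.4513 0.2429 0.2088] head 46.74 zax [ 9.0e-04  1.4e-03 -1.0e+00] F [-1.  -0.1  0.6] open 0.0427 q7 -1.13
shift [34.9 63.5 58.8] turn [ 1.000e-02 -1.000e-01 -2.986e+01] min rows 2.237823612998298 4.170129101646787
left best 0.8 0.281
left best -1.16 0.434
left -1.1599999999999984
right best 1.34 0.239
right best 0.5 0.73
right 0.6800000000000033
front best 1.06 0.178
front best 2.04 0.683
front 2.040000000000005
```

View pics/s5.png

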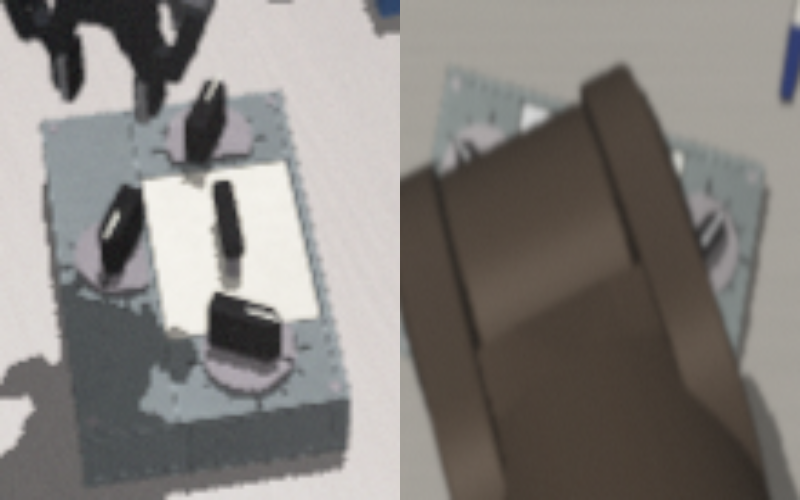

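Both views show all three discs clear of the lid's edges. Next is the handle, at (228,218) in the left crop.

Emit:
{"api": "carry_out", "payload": {
  "series": [
    {"x": 5, "y": 9, "z": 0, "ax": 0, "ay": 0, "az": -4},
    {"x": 14, "y": 25, "z": 5, "ax": 0, "ay": 0, "az": -11},
    {"x": 23, "y": 43, "z": 20, "ax": 0, "ay": 0, "az": -18},
    {"x": 31, "y": 57, "z": 40, "ax": 0, "ay": 0, "az": -25},
    {"x": 35, "y": 63.5, "z": 58, "ax": 0, "ay": 0, "az": -29.5},
    {"x": 35, "y": 63.5, "z": 70, "ax": 0, "ay": 0, "az": -30},
    {"x": 35, "y": 63.5, "z": 74, "ax": 0, "ay": 0, "az": -30},
    {"x": 35, "y": 63.5, "z": 74, "ax": 0, "ay": 0, "az": -30},
    {"x": 35, "y": 63.5, "z": 74, "ax": 0, "ay": 0, "az": -30}
  ]
}}

```text
time: 13.67
position: [0.5209, 0.2244, 0.1339]
tool_rot: [-2.464, -1.949, 0.002]
force: [0.3, -0.5, 0.8]
opening: 0.043
```

```bash
python3 -c "
from h import *
from workcell import cams
S=cams.camera('scene')
move([.5215,.2249,.083],76.6)
cv2.imwrite('pics/s6.png',cv2.resize(S['image'][195:325,240:350],(440,520))[:,:,::-1])
"
```

```text
t 13.72 pos [0.5212 0.2247 0.1346] head 76.7 zax [-1.e-04  1.e-04 -1.e+00] F [ 0.5 -0.5 -0.6] open 0.0428 q7 -0.49
shift [ 0.3  0.2 51.6] turn [-0.01 -0.    0.1 ] min rows 1.2362570265143642 0.013816963380339211
```

View pics/s6.png

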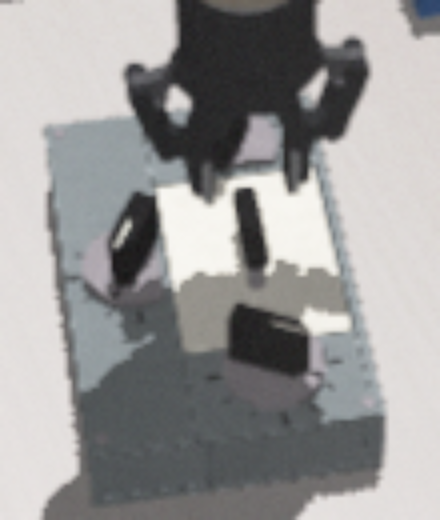

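The fingers, at (205,180) and (295,170), straddle the handle at (250,230) from above. I'll descend and grip.

Emit:
{"api": "carry_out", "payload": {
  "series": [
    {"x": 0, "y": 0, "z": 12, "ax": 0, "ay": 0, "az": 0},
    {"x": 0, "y": 0, "z": 26, "ax": 0, "ay": 0, "az": 0},
    {"x": 0, "y": 0, "z": 40, "ax": 0, "ay": 0, "az": 0},
    {"x": 0, "y": 0, "z": 49, "ax": 0, "ay": 0, "az": 0},
    {"x": 0, "y": 0, "z": 52, "ax": 0, "ay": 0, "az": 0},
    {"x": 0, "y": 0, "z": 52, "ax": 0, "ay": 0, "az": 0},
    {"x": 0, "y": 0, "z": 52, "ax": 0, "ay": 0, "az": 0}
  ]
}}

```text
time: 14.3
position: [0.5217, 0.2246, 0.083]
tool_rot: [2.463, 1.949, 0.001]
force: [0.3, -0.5, 1.1]
opening: 0.0427
```

Emit:
{"api": "carry_out", "payload": {
  "series": [
    {"x": 0, "y": 0, "z": 0, "ax": 0, "ay": 0, "az": 0},
    {"x": 0, "y": 0, "z": 0, "ax": 0, "ay": 0, "az": 0},
    {"x": 0, "y": 0, "z": 0, "ax": 0, "ay": 0, "az": 0},
    {"x": 0, "y": 0, "z": 0, "ax": 0, "ay": 0, "az": 0},
    {"x": 0, "y": 0, "z": 0, "ax": 0, "ay": 0, "az": 0}
  ],
  "jaw": 1
}}

```text
time: 14.72
position: [0.5219, 0.2247, 0.0832]
tool_rot: [-2.464, -1.949, -0.002]
force: [-1.5, -0.3, 6.1]
opening: 0.0131
```

Emit:
{"api": "carry_out", "payload": {
  "series": [
    {"x": 0, "y": 0, "z": -3, "ax": 0, "ay": 0, "az": 0},
    {"x": 0, "y": 0, "z": -6, "ax": 0, "ay": 0, "az": 0},
    {"x": 0, "y": 0, "z": -10, "ax": 0, "ay": 0, "az": 0},
    {"x": 0, "y": 0, "z": -15, "ax": 0, "ay": 0, "az": 0},
    {"x": 0, "y": 0, "z": -20, "ax": 0, "ay": 0, "az": 0},
    {"x": 0, "y": 0, "z": -25, "ax": 0, "ay": 0, "az": 0},
    {"x": 0, "y": 0, "z": -30, "ax": 0, "ay": 0, "az": 0},
    {"x": 0, "y": 0, "z": -30, "ax": 0, "ay": 0, "az": 0}
  ]
}}

```text
time: 15.38
position: [0.5217, 0.2241, 0.1135]
tool_rot: [2.464, 1.949, 0.001]
force: [-0.9, -1.7, -0.6]
opening: 0.0127
```

```bash
python3 -c "
from h import *
from workcell import cams
S=cams.camera('scene')
move([.5215,.2249,.2],76.6)
cv2.imwrite('pics/s7.png',cv2.resize(S['image'][195:325,240:350],(440,520))[:,:,::-1])
"
```

```text
t 15.43 pos [0.5217 0.2241 0.1132] head 76.69 zax [ 8.e-04  3.e-04 -1.e+00] F [-1.5 -0.6  0.6] open 0.0126 q7 -0.48
shift [  0.8  -0.4 -86.8] turn [ 0.04 -0.03  0.09] min rows 2.0808896491298325 0.013707835133602068
```

View pics/s7.png

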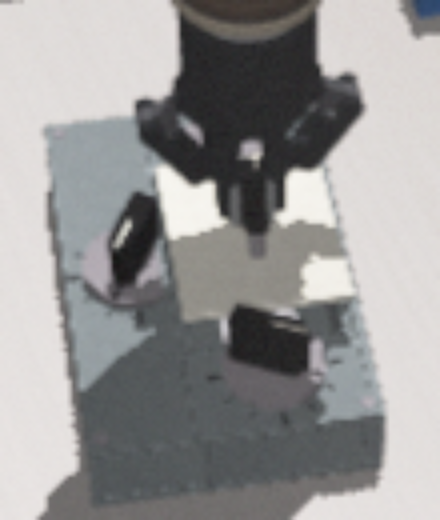

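The lid has come up cleanly with the gripper, and no dial moved. I'll lift higher and carry it to the mat.

Emit:
{"api": "carry_out", "payload": {
  "series": [
    {"x": 0, "y": 0, "z": -8, "ax": 0, "ay": 0, "az": 0},
    {"x": 0, "y": 0, "z": -20, "ax": 0, "ay": 0, "az": 0},
    {"x": 0, "y": 0, "z": -35, "ax": 0, "ay": 0, "az": 0},
    {"x": 0, "y": 0, "z": -50, "ax": 0, "ay": 0, "az": 0},
    {"x": 0, "y": 0, "z": -65, "ax": 0, "ay": 0, "az": 0},
    {"x": 0, "y": 0, "z": -78, "ax": 0, "ay": 0, "az": 0},
    {"x": 0, "y": 0, "z": -85, "ax": 0, "ay": 0, "az": 0},
    {"x": 0, "y": 0, "z": -87, "ax": 0, "ay": 0, "az": 0}
  ]
}}

```text
time: 16.1
position: [0.5222, 0.2248, 0.201]
tool_rot: [2.463, 1.949, 0.004]
force: [0.6, -0.5, -3.0]
opening: 0.0125
```

```bash
python3 -c "
from h import *
move([.548,-.100,.2],76.6)
"
```

```text
t 16.1 pos [0.5222 0.2248 0.201 ] head 76.7 zax [ 0.0024  0.0015 -1.    ] F [ 0.6 -0.5 -3. ] open 0.0125 q7 -0.53
shift [-310.1   99.8    0.5] turn [ 0.11 -0.12  0.1 ] min rows 7.812558497043427 0.02677510945622017
```

Emit:
{"api": "carry_out", "payload": {
  "series": [
    {"x": -6, "y": 2, "z": 0, "ax": 0, "ay": 0, "az": 0},
    {"x": -20, "y": 6, "z": 0, "ax": 0, "ay": 0, "az": 0},
    {"x": -40, "y": 13, "z": 0, "ax": 0, "ay": 0, "az": 0},
    {"x": -65, "y": 21, "z": 0, "ax": 0, "ay": 0, "az": 0},
    {"x": -90, "y": 29, "z": 0, "ax": 0, "ay": 0, "az": 0},
    {"x": -115, "y": 37, "z": 0, "ax": 0, "ay": 0, "az": 0},
    {"x": -140, "y": 45, "z": 0, "ax": 0, "ay": 0, "az": 0},
    {"x": -165, "y": 53, "z": 0, "ax": 0, "ay": 0, "az": 0},
    {"x": -190, "y": 61, "z": 0, "ax": 0, "ay": 0, "az": 0},
    {"x": -215, "y": 69, "z": 0, "ax": 0, "ay": 0, "az": 0},
    {"x": -240, "y": 77, "z": 0, "ax": 0, "ay": 0, "az": 0},
    {"x": -262, "y": 84, "z": 0, "ax": 0, "ay": 0, "az": 0}
  ]
}}

```text
time: 17.1
position: [0.5416, -0.0534, 0.1985]
tool_rot: [-2.465, -1.947, 0.003]
force: [0.2, 0.5, -3.7]
opening: 0.0125
```

Emit:
{"api": "carry_out", "payload": {
  "series": [
    {"x": -18, "y": 6, "z": 3, "ax": 0, "ay": 0, "az": 0},
    {"x": -32, "y": 10, "z": 12, "ax": 0, "ay": 0, "az": 0},
    {"x": -42, "y": 14, "z": 25, "ax": 0, "ay": 0, "az": 0},
    {"x": -47, "y": 16, "z": 40, "ax": 0, "ay": 0, "az": 0},
    {"x": -48, "y": 16, "z": 55, "ax": 0, "ay": 0, "az": 0},
    {"x": -48, "y": 16, "z": 70, "ax": 0, "ay": 0, "az": 0},
    {"x": -48, "y": 16, "z": 85, "ax": 0, "ay": 0, "az": 0},
    {"x": -48, "y": 16, "z": 97, "ax": 0, "ay": 0, "az": 0},
    {"x": -48, "y": 16, "z": 103, "ax": 0, "ay": 0, "az": 0},
    {"x": -48, "y": 16, "z": 105, "ax": 0, "ay": 0, "az": 0},
    {"x": -48, "y": 16, "z": 105, "ax": 0, "ay": 0, "az": 0},
    {"x": -48, "y": 16, "z": 105, "ax": 0, "ay": 0, "az": 0}
  ]
}}

```text
time: 18.1
position: [0.5475, -0.1008, 0.0947]
tool_rot: [2.464, 1.949, 0.0]
force: [0.2, 0.0, -2.8]
opening: 0.0125
```

```bash
python3 -c "
from h import *
from workcell import cams
S=cams.camera('scene');T=cams.camera('top')
move([.548,-.100,.038],76.6)
print(proj(S,[[.548,-.1,.061]]))
d=S['depth'];np.savez('scene8.npz',**S)
cv2.imwrite('pics/s8.png',np.hstack([cv2.resize(S['image'][280:450,280:460],(400,378)),cv2.resize(T['image'][180:320,390:540],(400,378))])[:,:,::-1])
"
```

```text
t 18.2 pos [ 0.5479 -0.1005  0.095 ] head 76.71 zax [ 1.2e-03 -1.0e-04 -1.0e+00] F [-1.1 -0.2 -3.3] open 0.0126 q7 0.16
shift [ 0.5 -0.1 57. ] turn [ 0.07 -0.01  0.11] min rows 1.3669980395554029 0.017782942346196706
[[373.58595326 364.22819893]]
```

View pics/s8.png

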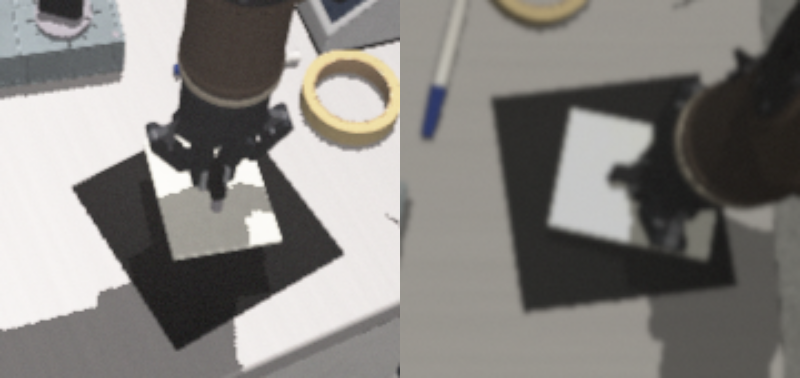

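The lid is level and centred over the mat in both views. I'll lower it slowly.

Emit:
{"api": "carry_out", "payload": {
  "series": [
    {"x": 0, "y": 0, "z": 6, "ax": 0, "ay": 0, "az": 0},
    {"x": 0, "y": 0, "z": 14, "ax": 0, "ay": 0, "az": 0},
    {"x": 0, "y": 0, "z": 22, "ax": 0, "ay": 0, "az": 0},
    {"x": 0, "y": 0, "z": 30, "ax": 0, "ay": 0, "az": 0},
    {"x": 0, "y": 0, "z": 38, "ax": 0, "ay": 0, "az": 0},
    {"x": 0, "y": 0, "z": 44, "ax": 0, "ay": 0, "az": 0},
    {"x": 0, "y": 0, "z": 48, "ax": 0, "ay": 0, "az": 0},
    {"x": 0, "y": 0, "z": 51, "ax": 0, "ay": 0, "az": 0},
    {"x": 0, "y": 0, "z": 53, "ax": 0, "ay": 0, "az": 0},
    {"x": 0, "y": 0, "z": 53, "ax": 0, "ay": 0, "az": 0},
    {"x": 0, "y": 0, "z": 53, "ax": 0, "ay": 0, "az": 0}
  ]
}}

```text
time: 19.12
position: [0.5472, -0.1016, 0.0417]
tool_rot: [2.464, 1.948, -0.001]
force: [-4.2, -2.8, 3.3]
opening: 0.013
```

Emit:
{"api": "carry_out", "payload": {
  "series": [
    {"x": 0, "y": 0, "z": 1, "ax": 0, "ay": 0, "az": 0},
    {"x": 0, "y": 0, "z": 2, "ax": 0, "ay": 0, "az": 0},
    {"x": 0, "y": 0, "z": 3, "ax": 0, "ay": 0, "az": 0},
    {"x": 0, "y": 0, "z": 3, "ax": 0, "ay": 0, "az": 0},
    {"x": 0, "y": 0, "z": 3, "ax": 0, "ay": 0, "az": 0}
  ]
}}

```text
time: 19.53
position: [0.5476, -0.1022, 0.0392]
tool_rot: [2.464, 1.946, -0.0]
force: [-4.7, -5.6, 7.8]
opening: 0.0127
```

Emit:
{"api": "carry_out", "payload": {
  "series": [
    {"x": 0, "y": 0, "z": 1, "ax": 0, "ay": 0, "az": 0},
    {"x": 0, "y": 0, "z": 1, "ax": 0, "ay": 0, "az": 0},
    {"x": 0, "y": 0, "z": 1, "ax": 0, "ay": 0, "az": 0}
  ]
}}

```text
time: 19.78
position: [0.5477, -0.1023, 0.0385]
tool_rot: [2.464, 1.946, 0.0]
force: [-5.5, -5.4, 12.5]
opening: 0.0128
```

```bash
python3 -c "
from h import *
from workcell import cams
S=cams.camera('scene')
move([.548,-.100,.038],76.6)
cv2.imwrite('pics/s9.png',cv2.resize(S['image'][280:450,280:460],(635,600))[:,:,::-1])
"
```

```text
t 19.83 pos [ 0.5477 -0.1023  0.0385] head 76.6 zax [ 0.0015 -0.0015 -1.    ] F [-5.1 -6.  12.1] open 0.0125 q7 0.21
shift [ 2.3 -0.3  0.5] turn [0.1  0.07 0.  ] min rows 0.05669794894742475 0.017143176710787238
```

View pics/s9.png

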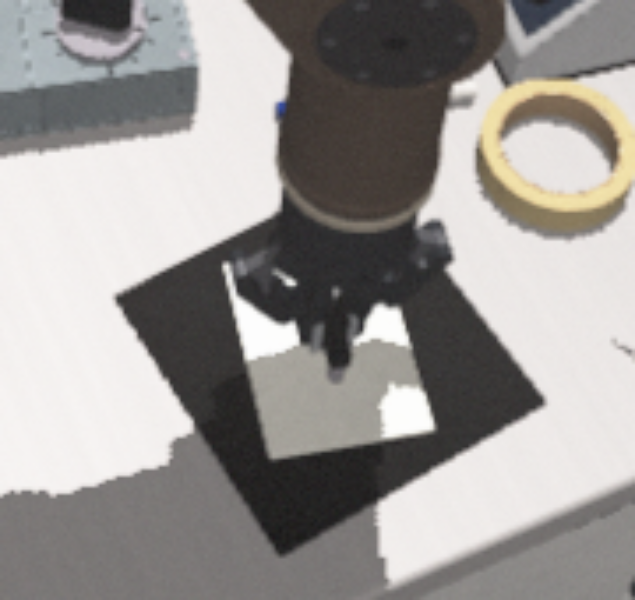

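The lid rests flat on the mat, with its lower edge running from (270,460) to (435,430). I'll release it and withdraw straight up.

Emit:
{"api": "carry_out", "payload": {
  "series": [
    {"x": 0, "y": 0, "z": 0, "ax": 0, "ay": 0, "az": 0},
    {"x": 0, "y": 0, "z": 0, "ax": 0, "ay": 0, "az": 0},
    {"x": 0, "y": 0, "z": 0, "ax": 0, "ay": 0, "az": 0},
    {"x": 0, "y": 0, "z": 0, "ax": 0, "ay": 0, "az": 0},
    {"x": 0, "y": 0, "z": 0, "ax": 0, "ay": 0, "az": 0}
  ],
  "jaw": -0.2
}}

```text
time: 20.25
position: [0.5476, -0.1, 0.0372]
tool_rot: [-2.463, -1.95, -0.0]
force: [0.2, -0.2, -0.1]
opening: 0.0513
```

Emit:
{"api": "carry_out", "payload": {
  "series": [
    {"x": 0, "y": 0, "z": -8, "ax": 0, "ay": 0, "az": 0},
    {"x": 0, "y": 0, "z": -20, "ax": 0, "ay": 0, "az": 0},
    {"x": 0, "y": 0, "z": -40, "ax": 0, "ay": 0, "az": 0},
    {"x": 0, "y": 0, "z": -65, "ax": 0, "ay": 0, "az": 0},
    {"x": 0, "y": 0, "z": -90, "ax": 0, "ay": 0, "az": 0},
    {"x": 0, "y": 0, "z": -115, "ax": 0, "ay": 0, "az": 0},
    {"x": 0, "y": 0, "z": -140, "ax": 0, "ay": 0, "az": 0},
    {"x": 0, "y": 0, "z": -165, "ax": 0, "ay": 0, "az": 0},
    {"x": 0, "y": 0, "z": -185, "ax": 0, "ay": 0, "az": 0},
    {"x": 0, "y": 0, "z": -200, "ax": 0, "ay": 0, "az": 0},
    {"x": 0, "y": 0, "z": -200, "ax": 0, "ay": 0, "az": 0},
    {"x": 0, "y": 0, "z": -200, "ax": 0, "ay": 0, "az": 0}
  ]
}}

```text
time: 21.25
position: [0.5478, -0.1003, 0.2388]
tool_rot: [2.462, 1.949, 0.003]
force: [0.3, -0.0, 0.1]
opening: 0.0515
```

```bash
python3 -c "
from h import *
from workcell import cams
S=cams.camera('scene');T=cams.camera('top')
move([.548,-.100,.038],76.6)
pose=np.load('pose.npy')
for n in D: print(n,fit([T,S],pose,n))
m=T['image'].min(2)>120; 
cv2.imwrite('pics/s10.png',S['image'][:,:,::-1]);cv2.imwrite('pics/t10.png',np.hstack([cv2.resize(T['image'][180:320,390:540],(400,378)),cv2.resize(T['image'][210:340,260:400],(400,378))])[:,:,::-1])
"
```

```text
t 21.35 pos [ 0.5469 -0.1001  0.237 ] head 76.71 zax [-7.e-04  3.e-04 -1.e+00] F [ 0.1 -0.3 -0.5] open 0.0513 q7 0.06
shift [  0.3   1.1 199. ] turn [-0.04 -0.01  0.11] min rows 4.772994680189311 0.01623052439118113
left best -1.08 0.361
left best -1.16 0.781
left -1.1599999999999984
right best 0.44 0.649
right best 0.5 0.739
right 0.44000000000000306
front best 2.06 0.538
front best 1.98 0.722
front 2.040000000000005
```

View pics/s10.png

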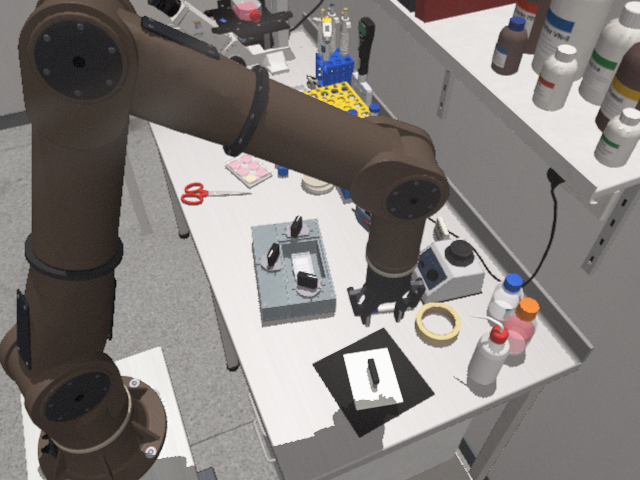

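View pics/t10.png

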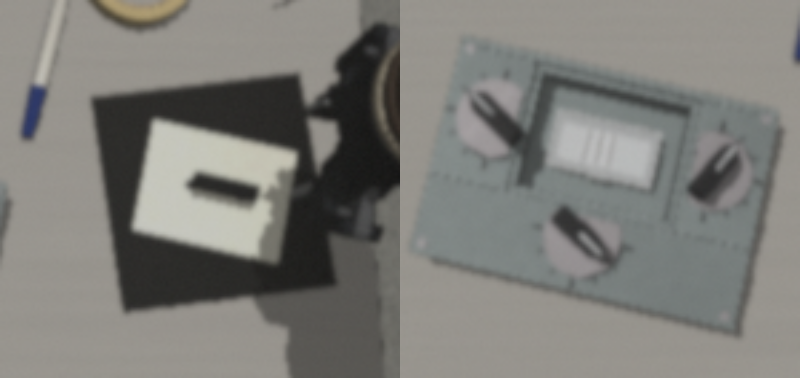

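The lid lies flat on the mat, handle up, at (375,378) in the scene view. The dials are on the code, and the scissors and tape have not moved. I'm handing in.

```bash
python3 -c "
from workcell import workorder
print(workorder.hand_in())"
```

```text
the job is handed in; nothing more can be done
None
```

The lockbox is open, and the lid lies flat, handle up, within a few mm of the middle of the mat. I handed the job in at about 21 s of the 64 s allowed.

- **Dials:** I gripped each knob and turned it to its code. From the gripper's heading they were set to -1.05 (left), +0.52 (right) and about +2.09 rad (front).
- **Lid:** I lifted it straight up by its handle and carried it to the mat. I lowered it until it touched (about 12 N), released it and raised the gripper 200 mm clear.
- **Last checks:** The closing camera fits gave the left dial at -1.08 and -1.16, the right at 0.44 and 0.50, and the front at 2.06 and 1.98 rad. All are inside the 0.25 rad tolerance. They differ from the grip headings by up to about 0.1 rad, mostly because the silhouette fit is coarse.
- **Bystanders:** The tape roll and scissors looked unmoved. The arm hid the beaker in the final scene picture and I did not check it elsewhere, but the arm never worked near it and no contact force appeared.

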